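# Air the cutlery caddy with its lever

## Task

Let the wide cutlery caddy on the draining board air: press its lever all the way down with the fingertips so that its flap stands fully open, and keep it open for two to three seconds. Then ease the lever back up, without letting it spring, so that the flap comes down gently and shuts without slamming, and move clear. Work the flap by the lever only, and leave the narrow caddy and the other things on the board alone.

Things in the scene. Friction and masses are not known exactly. Their poses are not given: they have to be found in the camera images.
- wide_caddy: The wide caddy: grey plastic box 110 deep (its x) x 150 wide (its y) x 120 mm high under a steel flap hinged on its rear (+x) top edge; fixed. Origin: centre of its underside, z up; the front, with the lever, faces its own -x. The lever frame pivots about a line along y, 95 above the origin.
- wide_lever (a joint): Lever of the wide caddy, rad: 0 at rest (slopes up 0.2 rad from pivot to paddle), 0.4 fully pressed, on its stop (slopes down 0.2 rad): the paddle's middle drops 52 mm. About 3 to 7 N down on the paddle move it; the flap's weight and a weak spring bring it back up as soon as it is let go.
- wide_lid (a joint): Flap of the wide caddy, rad: 0 shut, 1.2 fully open. Linked rigidly to the lever: always 3 times the lever's value. If the lever is let go the flap slams; eased down gently it takes a second or more.
- wide_paddle (a point): Middle of the top face of the wide caddy's lever paddle: a flat steel plate 50 wide (y), 44 long, 6 mm thick, sticking out in front (108 to 152 mm from the pivot line; this point 130) with nothing under it. Moves with the lever; at rest about 124 mm above the caddy's underside.
- wide_flap: The wide caddy's flap, a steel sheet 114 x 154 x 4 mm; origin on its hinge line (rear top edge of the caddy, 123 above its underside); shut, it reaches from there 114 along its own -x, to the front edge.
- narrow_caddy: The narrow caddy: grey plastic box 110 deep (its x) x 80 wide (its y) x 120 mm high under a steel flap hinged on its rear (+x) top edge; fixed. Origin: centre of its underside, z up; the front, with the lever, faces its own -x. The lever frame pivots about a line along y, 95 above the origin. Not part of the job.
- narrow_lid (a joint): Flap of the narrow caddy, rad: 0 shut, 1.2 fully open. Linked rigidly to the lever: always 3 times the lever's value. If the lever is let go the flap slams; eased down gently it takes a second or more.
- bowl: Blue ceramic cereal bowl, 140 across, 60 high; origin at the centre of its underside. Loose.
- glass: Clear drinking glass, 68 across, 120 high; origin at the centre of its underside. Loose.
- spatula: Beech spatula lying flat, 260 long along its x; origin mid-way on its underside. Loose.
- whisk: Small steel whisk lying along its x, 230 long, 48 across; origin on its underside, near the middle. Loose.

How it is judged:
By the outcome, as a careful person would: the job done as asked, in the order asked, and still so for the second after the job is handed in, with the robot touching nothing.
It also fails if it takes over 48 s, if anything falls off the work surface, if the arm or the gripper's body presses on something with over 40 N, if the wrist force passes 120 N, or if a joint passes its speed limit or range.

## Robot

A 7-joint arm with a two-finger parallel gripper is mounted at the origin on the work surface. World frame = base frame: x ahead of the robot, y to its left, z up, the work surface at z = 0. Lengths are in m, angles in rad, forces in N, time in s.
With the tool pointing down it reaches from about 0.425 to 0.925 m from the base axis. Payload 6.8 kg.
Tool frame: the origin (TCP) lies on the front face of the gripper's body, between the roots of the fingers; the fingertips stand 73 mm ahead of it and the grasp point (between the pads) lies 54 mm ahead of it; z points along the fingers, y is the line along which they close (so a half turn about z gives the same grasp; the last joint's range is limited). The gripper opens to 85 mm and grips with 20 to 120 N. Pads are 22 mm wide; open, the fingers measure 114 mm over their backs; the gripper's body (76 mm by 85 mm) begins 54 mm behind the grasp point. The pads swing forward as they close: fully open they stand 13 mm farther back than shut.
Start: joints at [-1.297, 0.477, 0.022, 1.555, -0.011, 1.109, -0.083], TCP at [0.251, 0.626, 0.304] pointing down, gripper open.
Joint ranges: [-2.96, 2.96], [-0.34, 2.1], [-1.41, 1.46], [0.24, 2.44], [-1.37, 4.51], [0.17, 1.92], [-2.96, 2.96]. Speed limits (rad/s): [2.39, 2.39, 3.14, 3.14, 3.14, 3.14, 3.14].

## Interface

Orientations are given as a unit quaternion [w, x, y, z].
In Python, from station import bot, optics gives the robot as it stands.
- The arm moves only by the tool drive_tool, never from a script. Its argument "deltas" is a list of rows, each an object with "gripper": the closure in counts, from 0 (fully open) to 255 (shut); "offset": the shift along the tool's x, y, z in units of 1000 mm (1.0 is 1000 mm), a list of three; "angular": the turn, a rotation vector about the tool's x, y, z in units of 45 degrees (1.0 is 45 degrees), a list of three. In form: [{"gripper": gripper, "offset": [dx, dy, dz], "angular": [rx, ry, rz]}, ...]. A call has 1 to 5 rows; each row is the pose to reach, as a shift and turn from the pose commanded when the call began, along the tool's axes at that moment; what a row does not reach only later rows make up. A row lasts 1/10 s, in which the tool goes at most 50 mm and 8.59 degrees, less where a joint would pass 70% of its speed; a pose out of reach is approached as far as the arm can. A call with a number of a shift or a turn outside -1 to 1 is refused whole. A call with a gripper value outside its range is refused whole. The fingers move at their own pace and stop on an object; "grip_force" is the grip in N (left out, the last holds). Time passes only in rows, so rows that repeat a pose let the fingers close. It gives the time, the measured TCP pose, the force, the opening and the grip force at its end, in the units of the state.
- bot.get_obs(): the state, without advancing time (a new reading comes with each control period).
- optics.read_camera(name): name is "scene" or "top" or "wrist"; returns the picture (420x560x3 uint8, blue, green, red); there is no depth.
- optics.camera_model(name): a dict with "fx", "fy", "cx", "cy" (pixels), "cam_to_world" (4x4, takes a point from camera to world coordinates). Camera axes: x right, y up, looking along -z (the intrinsics and any distortion apply to the point x, -y, -z); pixel columns grow to the right and rows downward; lengths in m; the calibration is good to about 2 mm. A picture is of the moment at which its call begins: read the wrist's pose just before it. camera_model takes no time and is no camera call; for the wrist camera it gives the pose at the moment of the call.
- bot.hand_in(): hands the job in; it is judged then, once.
The state is a dict: "t": time; "q": joint angles; "joint_vel": joint speeds; "joint_torque": joint torques, N m; "eef_pos": TCP position; "tool_rot": TCP orientation; "contact_force": force on the tool from outside, world axes, zero at the start; "torque": the same for the moment, N m; "gripper_width": opening from 0.0 (shut) to 1.0 (fully open); "grasp_force": force on a finger pad.
Only numpy, scipy, OpenCV 4.12 (cv2) and the standard library are available. Lean on these libraries where they do the work, as an engineer would, in place of code of your own. Each camera call takes 0.05 s, during which the arm holds its last target. There are 200 camera calls.

## Working session

There is one attempt and no reset: what is moved stays moved. The work goes in short steps, Python scripts to look and compute and a tool call to move; the robot and the scene stay as the last step left them, time stands still between calls to the robot, and variables do not carry over. Pictures are saved under pics/ and viewed, at most 10 in all, crops included, and the job is handed in when it is done.

Besides the shell and the picture viewer there is one more tool, called as name(argument=value, ...), one argument or row to a line, values as JSON. drive_tool: Moves the arm, as the interface text tells. Its arguments: {"type":"object","properties":{"deltas":{"type":"array"},"grip_force":{"type":"number"}},"required":["deltas"]}

```bash
mkdir -p pics; python3 - <<'E'
from station import bot, optics
import cv2,numpy as np
o=bot.get_obs();print(o)
for n in("scene","top"):
    cv2.imwrite(f"pics/{n}0.png",optics.read_camera(n)); m=optics.camera_model(n);print(n,m)
E
```

```text
{'t': 0.0, 'q': array([-1.29707164,  0.47783452,  0.02234423,  1.55649349, -0.01148891,
        1.10928187, -0.08309545]), 'joint_vel': array([ 0.0003988 , -0.00046908,  0.00124043, -0.00149948,  0.00219022,
       -0.00117566,  0.00117431]), 'joint_torque': array([-2.60594325e-04, -5.96446037e+01,  1.60759952e+00, -2.81199521e+01,
        1.23494709e-02,  9.28577268e-03, -2.28773007e-05]), 'eef_pos': array([0.25134884, 0.6259461 , 0.30288485]), 'tool_rot': array([-1.02968328e-04,  1.89741564e-01,  9.81833615e-01, -9.38825191e-04]), 'contact_force': array([ 0.5402114 ,  0.05673448, -0.55081411]), 'torque': array([ 0.05414126,  0.03270792, -0.0164136 ]), 'grasp_force': 0.0, 'gripper_width': 1.0000461119886763}
scene {'fx': 462.31876686781584, 'fy': 462.31876686781584, 'cx': 277.26872904623417, 'cy': 207.563352719188, 'cam_to_world': array([[-0.26108178, -0.6598431 ,  0.70458738,  1.55973633],
       [ 0.96531412, -0.18014646,  0.18898654,  0.23873871],
       [ 0.00222746,  0.72948909,  0.68398882,  1.00929328],
       [ 0.        ,  0.        ,  0.        ,  1.        ]])}
top {'fx': 489.9844010043487, 'fy': 489.9844010043487, 'cx': 282.1136048524663, 'cy': 214.7252249720918, 'cam_to_world': array([[-0.00784181,  0.9845986 , -0.17465421,  0.3544741 ],
       [-0.99996417, -0.00827835, -0.00177103, -0.00387111],
       [-0.0031896 ,  0.17463406,  0.98462824,  1.57073998],
       [ 0.        ,  0.        ,  0.        ,  1.        ]])}
```

View pics/scene0.png

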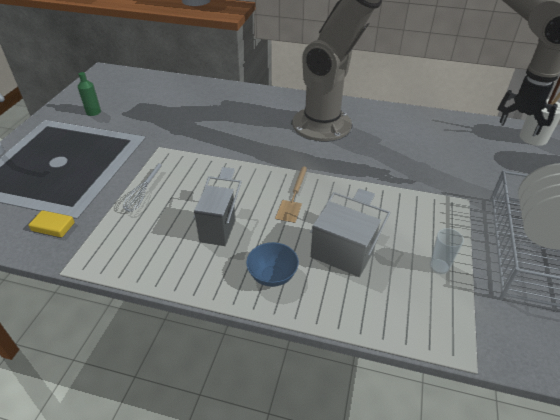

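View pics/top0.png

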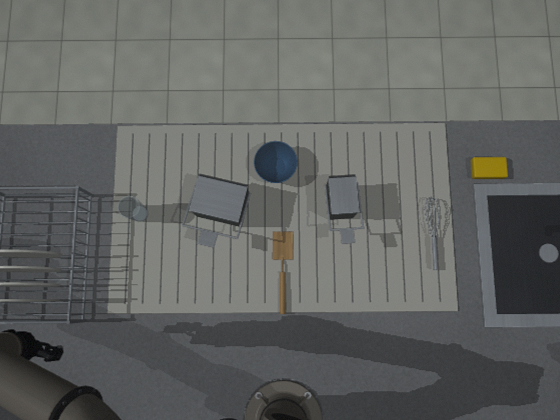

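The wide caddy is at about (219,200) in top and (346,237) in scene, with its paddle at about (207,238) top and (364,197) scene. The narrow caddy is at (342,197) top. I'll enlarge the wide one in both views.

```bash
python3 - <<'E'
import cv2,numpy as np
a=cv2.imread("pics/top0.png")[165:260,165:265]; b=cv2.imread("pics/scene0.png")[175:270,300:400]
i=np.hstack([cv2.resize(x,None,fx=4,fy=4,interpolation=cv2.INTER_CUBIC) for x in(a,b)])
cv2.imwrite("pics/crop.png",i)
E
```

```text
(no output)
```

View pics/crop.png

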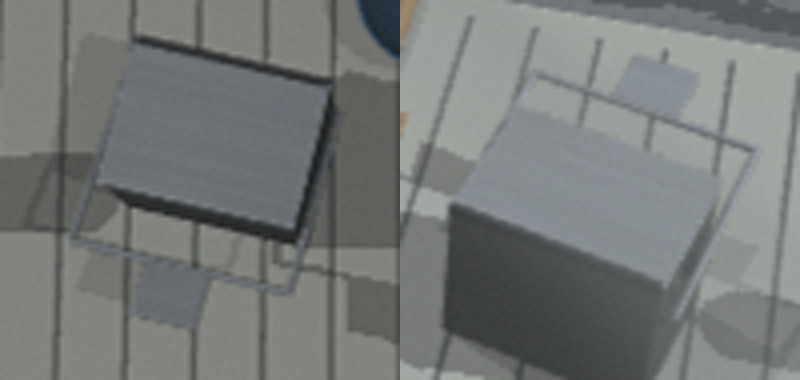

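Crop (4x): top-view flap corners (136,44), (330,86), (297,238), (97,182), with the paddle centred at about (170,294). In the scene half the flap corners are (662,282), (450,203), (520,107), (720,178), with the paddle at about (656,83). The lever slopes out toward the robot. I'll triangulate these.

```bash
cat > h.py <<'E'
import numpy as np
from station import bot, optics
def ray(n,u,v,m=None):
    m=m or optics.camera_model(n);T=m["cam_to_world"]
    d=T[:3,:3]@np.array([(u-m["cx"])/m["fx"],-(v-m["cy"])/m["fy"],-1]);return T[:3,3],d/np.linalg.norm(d)
def tri(a,b):
    A=np.zeros((3,3));y=np.zeros(3);R=[ray("top",*a),ray("scene",*b)]
    for c,d in R: P=np.eye(3)-np.outer(d,d);A+=P;y+=P@c
    x=np.linalg.solve(A,y);return x,[round(float(np.linalg.norm(np.cross(x-c,d)))*1e3,1) for c,d in R]
def plane(n,uv,z):
    c,d=ray(n,*uv);return c+d*(z-c[2])/d[2]
E
python3 - <<'E'
from h import *
t=lambda p:(165+(p[0]-1.5)/4,165+(p[1]-1.5)/4)
s=lambda p:(300+(p[0]-401.5)/4,175+(p[1]-1.5)/4)
L=dict(rearL=((136,44),(662,282)),rearR=((330,86),(450,203)),frR=((297,238),(520,107)),frL=((97,182),(720,178)),
pad=((170,294),(656,83)),p1=((138,258),(698,70)),p1b=((138,258),(680,113)),p3=((195,328),(632,54)))
for k,(a,b) in L.items():
    x,e=tri(t(a),s(b));print(k,x.round(4),e, plane("top",t(a),.125).round(4))
E
```

```text
rearL [0.7321 0.25   0.1319] [0.5, 0.5] [0.7338 0.2517 0.125 ]
rearR [0.6982 0.1038 0.1316] [0.3, 0.3] [0.6998 0.104  0.125 ]
frR [0.5835 0.1296 0.1235] [1.3, 1.3] [0.5835 0.1281 0.125 ]
frL [0.6262 0.2764 0.1313] [1.1, 1.1] [0.6273 0.2787 0.125 ]
pad [0.5413 0.2211 0.1315] [0.1, 0.1] [0.5421 0.2222 0.125 ]
p1 [0.5627 0.2437 0.167 ] [4.4, 4.4] [0.5694 0.2466 0.125 ]
p1b [0.5686 0.2434 0.132 ] [2.0, 2.0] [0.5694 0.2466 0.125 ]
p3 [0.5158 0.2011 0.1331] [1.0, 1.0] [0.5166 0.2032 0.125 ]
```

Measured: flap top at z≈0.131, so the board is about 7 mm thick. The flap edges come out at about 150 × 115 mm, as given. The paddle is at (0.541, 0.221, 0.131) and the caddy yaw is about -0.245. All of this is consistent and within reach. I'll head over with the gripper closed, moving away from the rack first.

drive_tool(
  deltas=[
    {"gripper": 255, "offset": [-0.02, -0.024, 0], "angular": [0, 0, 0]},
    {"gripper": 255, "offset": [-0.05, -0.06, 0], "angular": [0, 0, 0]},
    {"gripper": 255, "offset": [-0.08, -0.096, 0], "angular": [0, 0, 0]},
    {"gripper": 255, "offset": [-0.11, -0.13, 0], "angular": [0, 0, 0]},
    {"gripper": 255, "offset": [-0.135, -0.16, 0], "angular": [0, 0, 0]},
  ],
  grip_force=40,
)

```text
t: 0.6
eef_pos: [0.3179, 0.4249, 0.3035]
tool_rot: [0.0, 0.19, 0.982, -0.001]
contact_force: [1.8, -0.3, 0.8]
gripper_width: 0.142
grasp_force: 0.0
```

drive_tool(
  deltas=[
    {"gripper": 255, "offset": [-0.04, -0.015, 0], "angular": [0, 0, 0]},
    {"gripper": 255, "offset": [-0.08, -0.03, 0], "angular": [0, 0, 0]},
    {"gripper": 255, "offset": [-0.12, -0.045, 0], "angular": [0, 0, 0]},
    {"gripper": 255, "offset": [-0.16, -0.06, 0], "angular": [0, 0, 0]},
    {"gripper": 255, "offset": [-0.2, -0.075, 0], "angular": [0, 0, 0]},
  ],
)

```text
t: 1.1
eef_pos: [0.4757, 0.2821, 0.3037]
tool_rot: [-0.0, 0.19, 0.982, -0.0]
contact_force: [0.6, 0.6, 0.2]
gripper_width: 0.0
grasp_force: 0.0
```

drive_tool(
  deltas=[
    {"gripper": 255, "offset": [-0.03, -0.012, 0], "angular": [0, 0, -0.04]},
    {"gripper": 255, "offset": [-0.055, -0.022, 0.01], "angular": [0, 0, -0.09]},
    {"gripper": 255, "offset": [-0.075, -0.029, 0.02], "angular": [0, 0, -0.14]},
    {"gripper": 255, "offset": [-0.085, -0.0325, 0.03], "angular": [0, 0, -0.17]},
    {"gripper": 255, "offset": [-0.085, -0.0325, 0.035], "angular": [0, 0, -0.17]},
  ],
)

```text
t: 1.6
eef_pos: [0.5422, 0.2197, 0.2676]
tool_rot: [-0.0, 0.125, 0.992, -0.001]
contact_force: [-0.9, 0.3, -0.6]
gripper_width: -0.001
grasp_force: 0.0
```

```bash
python3 - <<'E'
from h import *
import cv2
a=optics.read_camera("top")[150:270,140:260]; b=optics.read_camera("scene")[140:260,310:430]
cv2.imwrite("pics/c2.png",np.hstack([cv2.resize(x,None,fx=3.3,fy=3.3,interpolation=cv2.INTER_CUBIC) for x in(a,b)]))
o=bot.get_obs();print(o["t"],o["eef_pos"],o["tool_rot"],o["contact_force"],o["gripper_width"])
E
```

```text
1.7 [0.54072463 0.22180955 0.26787002] [-1.03375267e-03  1.24139878e-01  9.92264064e-01 -5.00082386e-04] [-0.63681863  0.25263109 -0.40136389] -1.6000261672322383e-05
```

View pics/c2.png

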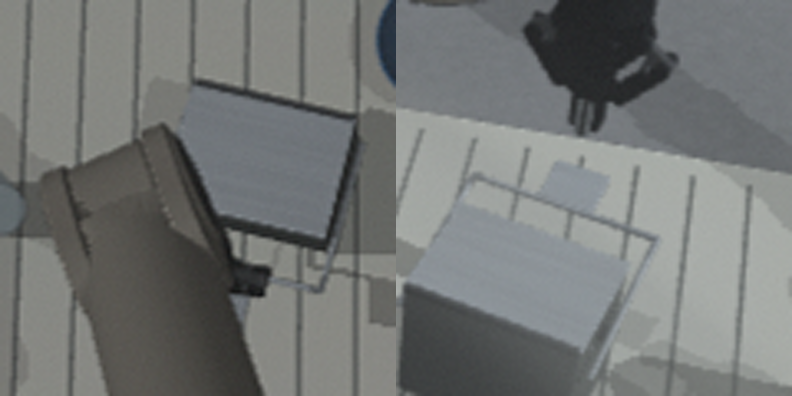

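The closed fingertips stand above the paddle: scene crop tips at (587,130), paddle at (575,185). There is nothing beside or under them, so I'll descend.

drive_tool(
  deltas=[
    {"gripper": 255, "offset": [0, 0, 0.01], "angular": [0, 0, 0]},
    {"gripper": 255, "offset": [0, 0, 0.02], "angular": [0, 0, 0]},
    {"gripper": 255, "offset": [0, 0, 0.03], "angular": [0, 0, 0]},
    {"gripper": 255, "offset": [0, 0, 0.038], "angular": [0, 0, 0]},
    {"gripper": 255, "offset": [0, 0, 0.044], "angular": [0, 0, 0]},
  ],
)

```text
t: 2.2
eef_pos: [0.5412, 0.2217, 0.2239]
tool_rot: [-0.0, 0.124, 0.992, -0.0]
contact_force: [0.4, -0.3, 0.8]
gripper_width: 0.002
grasp_force: 0.0
```

drive_tool(
  deltas=[
    {"gripper": 255, "offset": [0, 0, 0.004], "angular": [0, 0, 0]},
    {"gripper": 255, "offset": [0, 0, 0.008], "angular": [0, 0, 0]},
    {"gripper": 255, "offset": [0, 0, 0.012], "angular": [0, 0, 0]},
    {"gripper": 255, "offset": [0, 0, 0.016], "angular": [0, 0, 0]},
    {"gripper": 255, "offset": [0, 0, 0.02], "angular": [0, 0, 0]},
  ],
)

```text
t: 2.7
eef_pos: [0.5417, 0.2217, 0.2048]
tool_rot: [0.0, 0.124, 0.992, 0.0]
contact_force: [-1.9, 0.4, 2.4]
gripper_width: 0.002
grasp_force: 1.0
```

drive_tool(
  deltas=[
    {"gripper": 255, "offset": [0, 0, 0.003], "angular": [0, 0, 0]},
    {"gripper": 255, "offset": [0, 0, 0.006], "angular": [0, 0, 0]},
    {"gripper": 255, "offset": [0, 0, 0.009], "angular": [0, 0, 0]},
    {"gripper": 255, "offset": [0, 0, 0.012], "angular": [0, 0, 0]},
    {"gripper": 255, "offset": [0, 0, 0.015], "angular": [0, 0, 0]},
  ],
)

```text
t: 3.2
eef_pos: [0.5415, 0.2218, 0.1897]
tool_rot: [-0.0, 0.124, 0.992, 0.0]
contact_force: [-2.3, 0.1, 2.6]
gripper_width: 0.001
grasp_force: 1.3
```

Contact at TCP z≈0.204, as predicted. I'll press on toward the stop, expected at about 0.152.

drive_tool(
  deltas=[
    {"gripper": 255, "offset": [0, 0, 0.004], "angular": [0, 0, 0]},
    {"gripper": 255, "offset": [0, 0, 0.008], "angular": [0, 0, 0]},
    {"gripper": 255, "offset": [0, 0, 0.012], "angular": [0, 0, 0]},
    {"gripper": 255, "offset": [0, 0, 0.016], "angular": [0, 0, 0]},
    {"gripper": 255, "offset": [0, 0, 0.02], "angular": [0, 0, 0]},
  ],
)

```text
t: 3.7
eef_pos: [0.5416, 0.2218, 0.1696]
tool_rot: [0.0, 0.124, 0.992, 0.0]
contact_force: [-1.8, 0.8, 2.4]
gripper_width: 0.002
grasp_force: 1.4
```

drive_tool(
  deltas=[
    {"gripper": 255, "offset": [0, 0, 0.003], "angular": [0, 0, 0]},
    {"gripper": 255, "offset": [0, 0, 0.006], "angular": [0, 0, 0]},
    {"gripper": 255, "offset": [0, 0, 0.009], "angular": [0, 0, 0]},
    {"gripper": 255, "offset": [0, 0, 0.011], "angular": [0, 0, 0]},
    {"gripper": 255, "offset": [0, 0, 0.013], "angular": [0, 0, 0]},
  ],
)

```text
t: 4.2
eef_pos: [0.5423, 0.2215, 0.157]
tool_rot: [0.001, 0.124, 0.992, 0.0]
contact_force: [0.6, 0.3, 3.4]
gripper_width: -0.0
grasp_force: 1.1
```

drive_tool(
  deltas=[
    {"gripper": 255, "offset": [0, 0, 0.0015], "angular": [0, 0, 0]},
    {"gripper": 255, "offset": [0, 0, 0.003], "angular": [0, 0, 0]},
    {"gripper": 255, "offset": [0, 0, 0.004], "angular": [0, 0, 0]},
    {"gripper": 255, "offset": [0, 0, 0.005], "angular": [0, 0, 0]},
    {"gripper": 255, "offset": [0, 0, 0.006], "angular": [0, 0, 0]},
  ],
)

```text
t: 4.7
eef_pos: [0.5422, 0.2216, 0.154]
tool_rot: [0.0, 0.124, 0.992, 0.001]
contact_force: [-10.1, -4.0, 37.2]
gripper_width: -0.002
grasp_force: 19.2
```

On the stop: force is up to 37 N at z≈0.154. I'll ease the excess force and hold.

drive_tool(
  deltas=[
    {"gripper": 255, "offset": [0, 0, -0.001], "angular": [0, 0, 0]},
    {"gripper": 255, "offset": [0, 0, -0.0015], "angular": [0, 0, 0]},
    {"gripper": 255, "offset": [0, 0, -0.0015], "angular": [0, 0, 0]},
    {"gripper": 255, "offset": [0, 0, -0.0015], "angular": [0, 0, 0]},
    {"gripper": 255, "offset": [0, 0, -0.0015], "angular": [0, 0, 0]},
  ],
)

```text
t: 5.2
eef_pos: [0.542, 0.2215, 0.1544]
tool_rot: [0.0, 0.124, 0.992, 0.0]
contact_force: [-4.6, -2.1, 19.3]
gripper_width: -0.001
grasp_force: 9.9
```

```bash
python3 - <<'E'
from h import *
import cv2
cv2.imwrite("pics/s3.png",optics.read_camera("scene"))
o=bot.get_obs();print(o["t"],o["eef_pos"],o["contact_force"])
E
```

```text
5.25 [0.54204316 0.22153067 0.15441619] [-4.25795843 -2.63467438 19.56192091]
```

View pics/s3.png

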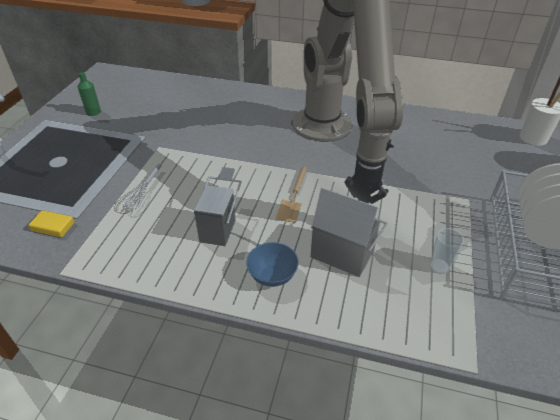

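The flap stands fully open: its back face is at about (345,220) and the caddy's interior is hidden behind it. The fingers are on the lever at (366,190) and nothing else has moved. I'll hold on to t≈6.95.

drive_tool(
  deltas=[
    {"gripper": 255, "offset": [0, 0, 0], "angular": [0, 0, 0]},
    {"gripper": 255, "offset": [0, 0, 0], "angular": [0, 0, 0]},
    {"gripper": 255, "offset": [0, 0, 0], "angular": [0, 0, 0]},
    {"gripper": 255, "offset": [0, 0, 0], "angular": [0, 0, 0]},
    {"gripper": 255, "offset": [0, 0, 0], "angular": [0, 0, 0]},
  ],
)

```text
t: 5.75
eef_pos: [0.5421, 0.2215, 0.1544]
tool_rot: [0.0, 0.124, 0.992, 0.0]
contact_force: [-4.3, -2.0, 18.6]
gripper_width: 0.003
grasp_force: 9.9
```

drive_tool(
  deltas=[
    {"gripper": 255, "offset": [0, 0, 0], "angular": [0, 0, 0]},
    {"gripper": 255, "offset": [0, 0, 0], "angular": [0, 0, 0]},
    {"gripper": 255, "offset": [0, 0, 0], "angular": [0, 0, 0]},
    {"gripper": 255, "offset": [0, 0, 0], "angular": [0, 0, 0]},
    {"gripper": 255, "offset": [0, 0, 0], "angular": [0, 0, 0]},
  ],
)

```text
t: 6.25
eef_pos: [0.542, 0.2215, 0.1544]
tool_rot: [0.0, 0.124, 0.992, 0.0]
contact_force: [-4.3, -2.8, 19.3]
gripper_width: -0.002
grasp_force: 9.9
```

drive_tool(
  deltas=[
    {"gripper": 255, "offset": [0, 0, 0], "angular": [0, 0, 0]},
    {"gripper": 255, "offset": [0, 0, 0], "angular": [0, 0, 0]},
    {"gripper": 255, "offset": [0, 0, 0], "angular": [0, 0, 0]},
    {"gripper": 255, "offset": [0, 0, 0], "angular": [0, 0, 0]},
    {"gripper": 255, "offset": [0, 0, 0], "angular": [0, 0, 0]},
  ],
)

```text
t: 6.75
eef_pos: [0.5421, 0.2215, 0.1544]
tool_rot: [0.0, 0.124, 0.992, 0.0]
contact_force: [-3.4, -3.0, 19.3]
gripper_width: 0.002
grasp_force: 9.9
```

drive_tool(
  deltas=[
    {"gripper": 255, "offset": [0, 0, -0.001], "angular": [0, 0, 0]},
    {"gripper": 255, "offset": [0, 0, -0.0025], "angular": [0, 0, 0]},
    {"gripper": 255, "offset": [0, 0, -0.004], "angular": [0, 0, 0]},
    {"gripper": 255, "offset": [0, 0, -0.006], "angular": [0, 0, 0]},
    {"gripper": 255, "offset": [0, 0, -0.008], "angular": [0, 0, 0]},
  ],
)

```text
t: 7.25
eef_pos: [0.5412, 0.2217, 0.1602]
tool_rot: [-0.0, 0.124, 0.992, -0.0]
contact_force: [-0.1, -0.1, 1.0]
gripper_width: 0.002
grasp_force: 1.0
```

drive_tool(
  deltas=[
    {"gripper": 255, "offset": [0, 0, -0.002], "angular": [0, 0, 0]},
    {"gripper": 255, "offset": [0, 0, -0.004], "angular": [0, 0, 0]},
    {"gripper": 255, "offset": [0, 0, -0.006], "angular": [0, 0, 0]},
    {"gripper": 255, "offset": [0, 0, -0.008], "angular": [0, 0, 0]},
    {"gripper": 255, "offset": [0, 0, -0.01], "angular": [0, 0, 0]},
  ],
)

```text
t: 7.75
eef_pos: [0.5413, 0.2217, 0.1705]
tool_rot: [-0.0, 0.124, 0.992, -0.0]
contact_force: [-1.9, 0.2, 1.8]
gripper_width: -0.002
grasp_force: 1.2
```

drive_tool(
  deltas=[
    {"gripper": 255, "offset": [0, 0, -0.002], "angular": [0, 0, 0]},
    {"gripper": 255, "offset": [0, 0, -0.004], "angular": [0, 0, 0]},
    {"gripper": 255, "offset": [0, 0, -0.006], "angular": [0, 0, 0]},
    {"gripper": 255, "offset": [0, 0, -0.008], "angular": [0, 0, 0]},
    {"gripper": 255, "offset": [0, 0, -0.01], "angular": [0, 0, 0]},
  ],
)

```text
t: 8.25
eef_pos: [0.5417, 0.2217, 0.1806]
tool_rot: [0.0, 0.124, 0.992, 0.0]
contact_force: [-2.5, -0.2, 2.3]
gripper_width: 0.003
grasp_force: 1.1
```

Following well. I'll slow down for the last stretch; rest is at TCP z≈0.204–0.206.

drive_tool(
  deltas=[
    {"gripper": 255, "offset": [0, 0, -0.002], "angular": [0, 0, 0]},
    {"gripper": 255, "offset": [0, 0, -0.004], "angular": [0, 0, 0]},
    {"gripper": 255, "offset": [0, 0, -0.006], "angular": [0, 0, 0]},
    {"gripper": 255, "offset": [0, 0, -0.0075], "angular": [0, 0, 0]},
    {"gripper": 255, "offset": [0, 0, -0.009], "angular": [0, 0, 0]},
  ],
)

```text
t: 8.75
eef_pos: [0.5421, 0.2215, 0.1897]
tool_rot: [0.001, 0.124, 0.992, 0.0]
contact_force: [0.7, -1.2, 1.9]
gripper_width: -0.002
grasp_force: 1.1
```

drive_tool(
  deltas=[
    {"gripper": 255, "offset": [0, 0, -0.0015], "angular": [0, 0, 0]},
    {"gripper": 255, "offset": [0, 0, -0.003], "angular": [0, 0, 0]},
    {"gripper": 255, "offset": [0, 0, -0.0045], "angular": [0, 0, 0]},
    {"gripper": 255, "offset": [0, 0, -0.0055], "angular": [0, 0, 0]},
    {"gripper": 255, "offset": [0, 0, -0.0065], "angular": [0, 0, 0]},
  ],
)

```text
t: 9.25
eef_pos: [0.5417, 0.2217, 0.196]
tool_rot: [0.0, 0.124, 0.992, 0.0]
contact_force: [2.3, -0.8, 2.3]
gripper_width: 0.0
grasp_force: 1.1
```

drive_tool(
  deltas=[
    {"gripper": 255, "offset": [0, 0, -0.001], "angular": [0, 0, 0]},
    {"gripper": 255, "offset": [0, 0, -0.002], "angular": [0, 0, 0]},
    {"gripper": 255, "offset": [0, 0, -0.003], "angular": [0, 0, 0]},
    {"gripper": 255, "offset": [0, 0, -0.004], "angular": [0, 0, 0]},
    {"gripper": 255, "offset": [0, 0, -0.005], "angular": [0, 0, 0]},
  ],
)

```text
t: 9.75
eef_pos: [0.5416, 0.2217, 0.201]
tool_rot: [-0.0, 0.124, 0.992, 0.0]
contact_force: [1.7, 0.3, 1.9]
gripper_width: -0.0
grasp_force: 1.1
```

drive_tool(
  deltas=[
    {"gripper": 255, "offset": [0, 0, -0.001], "angular": [0, 0, 0]},
    {"gripper": 255, "offset": [0, 0, -0.002], "angular": [0, 0, 0]},
    {"gripper": 255, "offset": [0, 0, -0.003], "angular": [0, 0, 0]},
    {"gripper": 255, "offset": [0, 0, -0.004], "angular": [0, 0, 0]},
    {"gripper": 255, "offset": [0, 0, -0.005], "angular": [0, 0, 0]},
  ],
)

```text
t: 10.25
eef_pos: [0.5415, 0.2217, 0.2059]
tool_rot: [-0.0, 0.124, 0.992, -0.0]
contact_force: [0.2, 0.1, 0.4]
gripper_width: -0.002
grasp_force: 0.0
```

Contact was released at about 0.205. Next I rise clear, then back away toward the robot and check.

drive_tool(
  deltas=[
    {"gripper": 255, "offset": [0, 0, -0.002], "angular": [0, 0, 0]},
    {"gripper": 255, "offset": [0, 0, -0.006], "angular": [0, 0, 0]},
    {"gripper": 255, "offset": [0, 0, -0.02], "angular": [0, 0, 0]},
    {"gripper": 255, "offset": [0, 0, -0.045], "angular": [0, 0, 0]},
    {"gripper": 255, "offset": [0, 0, -0.07], "angular": [0, 0, 0]},
  ],
)

```text
t: 10.75
eef_pos: [0.5413, 0.2216, 0.2772]
tool_rot: [-0.0, 0.124, 0.992, -0.0]
contact_force: [0.8, 0.0, 0.3]
gripper_width: -0.0
grasp_force: 0.0
```

drive_tool(
  deltas=[
    {"gripper": 255, "offset": [0.02, 0.01, -0.02], "angular": [0, 0, 0]},
    {"gripper": 255, "offset": [0.045, 0.025, -0.03], "angular": [0, 0, 0]},
    {"gripper": 255, "offset": [0.07, 0.05, -0.03], "angular": [0, 0, 0]},
    {"gripper": 255, "offset": [0.08, 0.07, -0.03], "angular": [0, 0, 0]},
    {"gripper": 255, "offset": [0.08, 0.07, -0.03], "angular": [0, 0, 0]},
  ],
)

```text
t: 11.25
eef_pos: [0.4793, 0.3133, 0.307]
tool_rot: [-0.0, 0.121, 0.993, 0.001]
contact_force: [-0.0, 0.7, 0.1]
gripper_width: 0.001
grasp_force: 0.0
```

```bash
python3 - <<'E'
from h import *
import cv2
cv2.imwrite("pics/s4.png",optics.read_camera("scene"))
o=bot.get_obs();print(o["t"],o["eef_pos"],o["contact_force"],abs(o["joint_vel"]).max())
E
```

```text
11.3 [0.48034227 0.31088576 0.30677305] [-0.93617675 -0.6278557   0.70420741] 0.04530086227639719
```

View pics/s4.png

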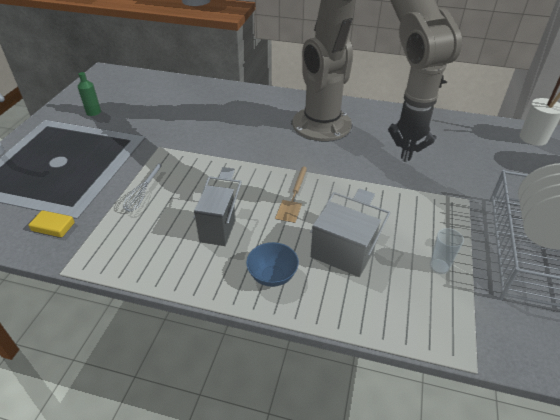

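The flap is shut (top face around (348,220)), the lever is back at rest with its paddle at (364,197) as at the start, the arm is clear at (410,140), and everything else is unmoved.

```bash
python3 -c "
from station import bot
print(bot.hand_in())"
```

```text
the job is handed in; nothing more can be done
None
```

I pressed the wide caddy's lever onto its stop, held the flap fully open for about 2.5 s, eased it shut over roughly 3 s with the lever following the fingertips, moved clear and handed in at t ≈ 11.3 s.

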